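# Scrap a rejected glass piece in the lever-lidded cullet box

### The arm

A 6-joint arm with a two-finger parallel gripper is mounted at the origin on a cart in front of the work surface, level with it; the furniture and walls round the work are solid. World frame = base frame: x ahead of the robot, y to its left, z up, the work surface at z = 0. Lengths are in m, angles in rad, forces in N, time in s.
With the tool pointing down it reaches from about 0.425 to 0.95 m from the base axis. Payload 3.5 kg.
Tool frame: the origin (TCP) lies between the finger pads; the fingertips stand 22 mm ahead of it and the grasp point (between the pads) lies 3 mm ahead of it (ctrl.nose_length is the z of the fingertips in the tool frame, in m); z points along the fingers, y is the line along which they close (so a half turn about z gives the same grasp; the last joint's range is limited). The gripper opens to 85 mm and grips with 20 to 120 N. Pads are 22 mm wide; open, the fingers measure 114 mm over their backs; the gripper's body (76 mm by 85 mm) begins 54 mm behind the grasp point. The pads swing forward as they close: fully open they stand 13 mm farther back than shut.
Start: joints at [-1.261, 0.286, 1.577, -0, 1.279, -0.15], TCP at [0.3, -0.605, 0.219] pointing down, gripper open.
Joint ranges: [-2.77, 2.77], [-0.9, 2.22], [0.21, 2.48], [-1.53, 4.67], [0.24, 2.81], [-2.84, 2.84]. Speed limits (rad/s): [2.79, 2.79, 3.14, 3.14, 3.14, 3.14].

### API

Orientations are given as a unit quaternion [x, y, z, w].
In Python, from plant import ctrl gives the robot as it stands. The module is installed in compiled form; this text tells all that it offers.
- The arm moves only by the tool send_rows, never from a script. Its argument "rows" is text: rows parted by semicolons, each of 7 numbers parted by spaces: the turn, a rotation vector about the tool's x, y, z in shares of 180 degrees (1.0 is 180 degrees), then the shift along the tool's x, y, z in normalised numbers (1 is 750 mm), then the opening, from -1 (shut) to 1 (fully open). A call has 1 to 8 rows; each row is the pose to reach, as a shift and turn from the pose commanded when the call began, along the tool's axes at that moment; what a row does not reach only later rows make up. A row lasts 1/8 s, in which the tool goes at most 62.5 mm and 10.7 degrees, less where a joint would pass 70% of its speed; a pose out of reach is approached as far as the arm can. Shift and turn numbers lie between -1 and 1, and a call with a number outside is refused. A call with a gripper value outside its range is refused whole. The fingers move at their own pace and stop on an object; "grip_force" is the grip in N (left out, the last holds). Time passes only in rows, so rows that repeat a pose let the fingers close. It gives the time, the measured TCP pose, the force, the opening and the grip force at its end, in the units of the state.
- ctrl.get_state(): the state, without advancing time (a new reading comes with each control period).
- ctrl.read_camera(name): name is "scene" or "side" or "wrist"; returns a dict with "color" (384x512x3 uint8, red, green, blue), "fx", "fy", "cx", "cy" (pixels), "D" ([k1, k2, p1, p2, k3] as OpenCV has them; the pictures are not rectified), "extrinsics" (4x4, takes a point from world to camera coordinates). Camera axes: x right, y down, z forward; pixel columns grow to the right and rows downward; lengths in m; the calibration is good to about 2 mm. A picture is of the moment at which its call begins. There is no depth.
- ctrl.sign_off(): hands the job in; it is judged then, once.
Trained networks look in a picture, given as the dict that the camera call returned (one of the last four; its "shot" number tells which), for a name from the list of things; names that differ only in an ending like _2 or _b are one class to them, and where a whole thing is asked for, a point or a joint stands for the part that bears it (a point fixed in the world has none). Each returns a list of dicts, best first, with "p" (0 to 1); they miss things now and then, are a little off and sometimes report something else, mostly with a low value. They report only what shows in the picture. A call takes as long as a camera call. They do not tell look-alikes from the thing itself.
- ctrl.look_for(picture, target): "position" ([x, y, z] in m, in the coordinates of the camera as it stood for that picture, good to about 4 mm: the middle of the surface that is visible of it).
The state is a dict: "time": time; "qpos": joint angles; "dq": joint speeds; "joint_efforts": joint torques, N m; "eef_pos": TCP position; "tcp_rot": TCP orientation; "contact_force": force on the tool from outside, world axes, zero at the start; "wrist_torque": the same for the moment, N m; "opening": opening from 0.0 (shut) to 1.0 (fully open); "finger_force": force on a finger pad.
Only numpy, scipy, OpenCV 4.12 (cv2) and the standard library are available. Lean on these libraries where they do the work, as an engineer would, in place of code of your own. Each camera call takes 0.05 s, during which the arm holds its last target. There are 200 camera calls.

### The job

Discard the rejected glass piece on the loading ledge into the scrap-glass box, working the box only by its controls and never touching the heavy flap. Press the long lever's pad down until the catch snaps over and holds the flap open, push the reject along the ledge so that it drops in (do not pick it up), then press the catch's thumb plate so that the lever comes up and the flap falls shut. Leave everything else on the bench where it is.

Things in the scene. Friction and masses are not known exactly. Their poses are not given: they have to be found in the camera images.
- cullet_box: Fixed grey steel scrap-glass box with ledge and lever. Origin on the bench under the front wall's outer face (the drop edge); x points from the ledge into the box, away from the robot, y to the lever's side, z up. Box x 0 to 160, y -85 to 85 mm, walls 5 mm, floor 10 mm high; open inside but for two old scraps at the back. Lever bracket at x 64, y 115 to 150, 151 mm high.
- drop_edge (a point): Middle of the drop edge, where the ledge meets the open box (box frame 0, 0, 100 mm). The ledge is a flat steel plate at this height, 100 mm above the bench, reaching 140 mm towards the robot, 134 mm wide between side rails that stand 10 mm above it; nothing stands up at the edge itself.
- flap: Heavy dark steel flap (1.4 kg, 6 mm thick, 180 mm wide) over the box, hinged along its back; origin on the hinge axis (box frame x 167, z 114.5 mm). Not to be touched by the robot. Shut, its top is 121 mm high and its lip reaches 11 mm over the ledge; held open by the catch its front edge is 53 mm beyond the drop edge and 251 mm above the bench.
- flap_angle (a joint): Flap hinge: 0 = shut, grows as it opens; 0.88 rad when held by the catch, about 0.91 at the lever's end of travel. It falls slowly (about 1 s) when let go.
- lift_lever: Cranked aluminium hand lever, bar 12 mm wide, left of the box at y = 130 mm in its frame; origin on the pivot (x 64, z 133.5 mm). The long arm points to the robot, sloping up 22 degrees at rest; the short arm's roller lies under an ear of the flap, so pressing the long arm down lifts the flap. A stud on its outer side, 85 mm from the pivot, goes under the catch.
- lift_lever_angle (a joint): Lever, spring-returned: 0 at rest (long end up, pad 218 mm above the bench), grows as the pad is pressed; stop at 0.70 (pad 98 mm above the bench). The catch snaps over the stud at 0.66 and then holds it at 0.65 (pad 107 mm high).
- lever_pad (a point): Middle of the top of the black ribbed rubber pad (56 mm long, 40 mm wide) at the end of the long arm, 175 mm from the pivot; moves with the lever (on an arc, about 20 mm towards the robot on the way down). Pressing it fully down takes about 10 to 16 N.
- catch: Sprung steel catch, an upright strap with a hooked nose, beside the lever on its outer side; origin on its pin (x -18, y 146, z 50 mm in the box's frame), top about 144 mm above the bench. The lever's stud pushes it aside on the way down and it snaps back over the stud.
- catch_angle (a joint): Catch: 0 = upright (holding side), grows as its thumb plate is pressed and the nose swings outward, stop at 0.34 rad; the stud is free from about 0.15. Spring-returned.
- catch_tab (a point): Middle of the top of the catch's dark thumb plate (30 x 30 mm), which sticks out on the side away from the lever, 88 mm from the lever's bar, 110 mm above the bench; pressing it down 10 to 20 mm with about 5 to 10 N swings the nose off the stud (the plate swings outward by 0.6 mm for each mm down).
- reject: The rejected glass piece, the only thing on the ledge: a little glass figure with a bulb 38 mm across, narrow neck and flared mouth, 53 mm tall. Origin at the centre of its underside; starts upright, 50 to 78 mm from the drop edge.
- near_hook: Bystander: glass figure with bent neck, 65 mm tall, on the bench by the ledge's right side; origin under its foot.
- left_hook: Bystander: glass figure with bent neck, 73 mm tall, on the bench left of the lever; origin under its foot.
- paddle: Bystander: flat charred wooden paddle with handle, 228 mm long, lying at the left; origin under its middle.
- tweezers: Bystander: long steel tweezers, 173 mm, lying right of the box; origin under their middle.
- flame_drop_01: Bystander: flame-shaped glass drop, 63 mm tall, at the right near the bench's front; origin under its foot.
- flame_drop_02: Bystander: flame-shaped glass drop, 78 mm tall, beside the other one; origin under its foot.
- glass_hook_21: Bystander: glass figure with bent neck, 79 mm tall, at the left near the bench's front; origin under its foot.
Things that resemble listed ones, but are neither listed nor needed, are in the scene too. What is shaped like the reject but red is not meant.

How it is judged:
On the way, in this order (a step that is already met when the one before it is completed fails the run):
1. the catch holds the lever down and the flap open, with the robot off the lever (value of joint flap_angle above 0.8 rad and value of joint lift_lever_angle above 0.6 rad and contact force between each of the fingers, the arm and lift_lever below 0.3 N), for 0.3 s.
2. the reject lies in the box while the flap is still open (z of reject in the frame of cullet_box below 0.085 m and x of reject in the frame of cullet_box between 0 and 0.16 m and y of reject in the frame of cullet_box between -0.085 and 0.085 m and value of joint flap_angle above 0.7 rad), for 0.2 s.
At the end, for the whole second after the job is handed in: the reject lies at rest inside the box, the flap is shut (within 0.05 rad), the lever is back up (within 0.08 rad) and the catch has sprung back (within 0.05 rad) (z of reject in the frame of cullet_box below 0.085 m and x of reject in the frame of cullet_box between 0 and 0.16 m and y of reject in the frame of cullet_box between -0.085 and 0.085 m and value of joint each of flap_angle, catch_angle below 0.05 rad and value of joint lift_lever_angle below 0.08 rad and linear speed of reject below 0.02 m/s); the robot touches nothing.
It fails at once if the robot presses on the flap itself (over 1 N) (contact force between any of the fingers, the arm and flap above 1 N).
It fails at once if the reject is lifted, its foot more than 35 mm above the ledge (z of reject in the frame of cullet_box above 0.135 m).
It fails at once if another thing on the bench is moved by more than 30 mm (distance of any of near_hook, left_hook, paddle, tweezers, flame_drop_01, flame_drop_02, glass_hook_21 from where it was at the start of the episode above 0.03 m).
It fails at once if another thing on the bench is lifted by more than 30 mm (height (world z) of any of near_hook, left_hook, paddle, tweezers, flame_drop_01, flame_drop_02, glass_hook_21 above 0.03 m).
It also fails if it takes over 64 s, if anything falls off the work surface, if the arm or the gripper's body presses on something with over 40 N, if the wrist force passes 120 N, or if a joint passes its speed limit or range.

## Working session

There is one attempt and no reset: what is moved stays moved. The work goes in short steps, Python scripts to look and compute and a tool call to move; the robot and the scene stay as the last step left them, time stands still between calls to the robot, and variables do not carry over. Pictures are saved under pics/ and viewed, at most 10 in all, crops included, and the job is handed in when it is done.

Besides the shell and the picture viewer there is one more tool, called after "Request:" as name(argument=value, ...) on one line, values as JSON. send_rows: Moves the arm, as the interface text tells. Its arguments: {"type":"object","properties":{"rows":{"type":"string"},"grip_force":{"type":"number"}},"required":["rows"]}

```bash
mkdir -p pics
cat > h.py <<'E'
import numpy as np, cv2
from plant import ctrl
from scipy.spatial.transform import Rotation as R
def w(pic,p):
    E=np.array(pic["extrinsics"]); return (np.linalg.inv(E)@np.r_[p,1])[:3]
def K(pic): return np.array([[pic["fx"],0,pic["cx"]],[0,pic["fy"],pic["cy"]],[0,0,1.]])
def proj(pic,P):
    E=np.array(pic["extrinsics"]); r=cv2.Rodrigues(E[:3,:3])[0]
    return cv2.projectPoints(np.array(P,float).reshape(-1,1,3),r,E[:3,3],K(pic),np.array(pic["D"]))[0].reshape(-1,2)
def ray(pic,uv,z):
    E=np.array(pic["extrinsics"]); n=cv2.undistortPoints(np.array([[uv]],float),K(pic),np.array(pic["D"]))[0,0]
    d=E[:3,:3].T@np.r_[n,1]; c=-E[:3,:3].T@E[:3,3]; return c+d*(z-c[2])/d[2]
def save(pic,name,crop=None,s=1):
    im=pic["color"][...,::-1]
    if crop: im=im[crop[1]:crop[3],crop[0]:crop[2]]
    cv2.imwrite("pics/"+name,cv2.resize(im,None,fx=s,fy=s,interpolation=cv2.INTER_CUBIC))
E
python3 - <<'E'
from h import *
np.set_printoptions(precision=4,suppress=True)
for n in("scene","side"):
    p=ctrl.read_camera(n); save(p,n+"0.png",s=1.5)
    print(n,np.linalg.inv(np.array(p["extrinsics"]))[:3,3])
    for t in("cullet_box","flap","lift_lever","lever_pad","catch","catch_tab","reject","near_hook","left_hook","paddle","glass_hook_21"):
        for d in ctrl.look_for(p,t)[:3]:
            q=w(p,d["position"]);print(t,round(d["p"],2),q,proj(p,q)[0].round())
s=ctrl.get_state();print(s["eef_pos"],s["tcp_rot"],s["time"],ctrl.nose_length)
E
```

```text
scene [-0.562  -0.6091  0.747 ]
cullet_box 0.8 [0.5715 0.0641 0.0979] [269. 203.]
flap 0.82 [0.6336 0.085  0.1211] [273. 190.]
lift_lever 0.53 [0.5851 0.2079 0.1497] [237. 179.]
lever_pad 0.68 [ 0.3847 -0.3635  0.0401] [367. 286.]
lever_pad 0.35 [0.6351 0.081  0.1193] [274. 190.]
catch_tab 0.61 [0.5254 0.5518 0.0121] [159. 197.]
reject 0.7 [0.3698 0.08   0.0271] [231. 245.]
reject 0.5 [0.4859 0.0742 0.1234] [253. 205.]
near_hook 0.51 [ 0.5022 -0.0594  0.0322] [290. 238.]
side [0.1765 1.0455 0.6723]
cullet_box 0.7 [0.5897 0.1681 0.1072] [224. 215.]
flap 0.98 [0.6677 0.0973 0.1166] [211. 199.]
lift_lever 0.73 [0.4971 0.2159 0.1809] [245. 206.]
lever_pad 0.61 [0.4985 0.2098 0.183 ] [245. 204.]
lever_pad 0.2 [0.485  0.0953 0.1148] [262. 207.]
catch 0.49 [0.5296 0.2456 0.1104] [232. 230.]
catch_tab 0.49 [0.5287 0.2444 0.1077] [233. 230.]
reject 0.41 [0.3741 0.0964 0.0204] [294. 237.]
reject 0.38 [0.4859 0.0949 0.114 ] [262. 207.]
near_hook 0.42 [ 0.6492 -0.3654  0.0063] [259. 177.]
left_hook 0.85 [0.5658 0.3656 0.0309] [206. 273.]
left_hook 0.36 [ 0.6471 -0.3625  0.0042] [259. 177.]
paddle 0.57 [0.5808 0.522  0.0052] [174. 318.]
paddle 0.19 [0.5798 0.1668 0.1091] [227. 215.]
glass_hook_21 0.69 [0.4012 0.4222 0.0405] [254. 297.]
[ 0.2996 -0.6048  0.219 ] [ 0.9737  0.2279 -0.     -0.    ] 1.2 0.022
```

View pics/scene0.png

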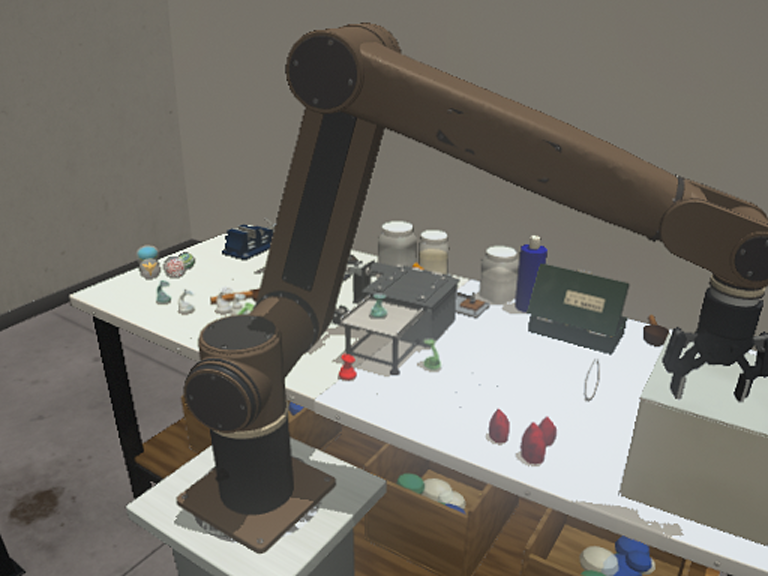

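View pics/side0.png

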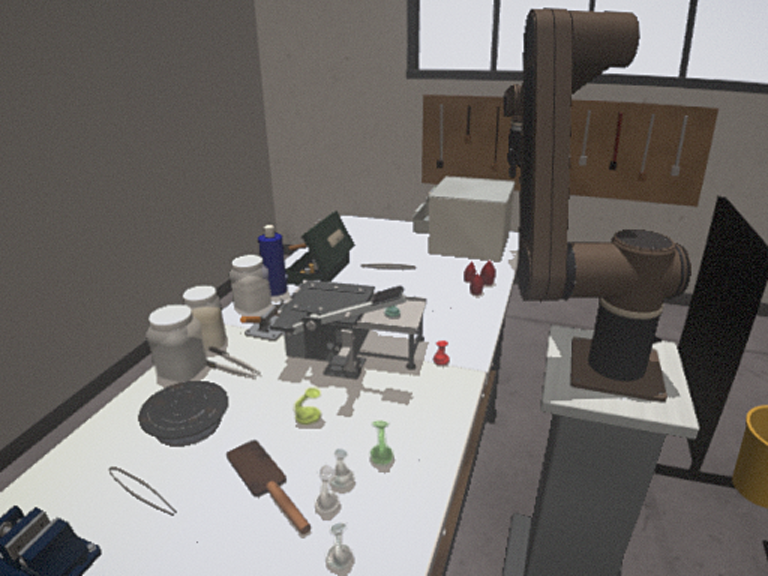

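The scene picture shows the teal piece on the ledge at (378,305)/1.5 and the side picture shows it at (392,311)/1.5. Possible mix-ups in scene px:
- The red look-alike on the bench, (231,245).
- The green near_hook, (288,236).
- The clear glass pieces at left, around (150,200).

By the description, the reject is the one on the ledge, at (252,205). I'll check it with a close crop.

Run:
```python
from h import *
a=ctrl.read_camera("scene");b=ctrl.read_camera("side")
f=lambda p,c:cv2.resize(p["color"][c[1]:c[3],c[0]:c[2],::-1],(780,390 if 0 else int(780*(c[3]-c[1])/(c[2]-c[0]))),interpolation=cv2.INTER_CUBIC)
A=f(a,(215,165,315,255));B=f(b,(175,180,295,260))
cv2.imwrite("pics/ca.png",A[:600]);cv2.imwrite("pics/cb.png",B[:600]);print(A.shape,B.shape)
```

```text
(702, 780, 3) (520, 780, 3)
```

View pics/ca.png

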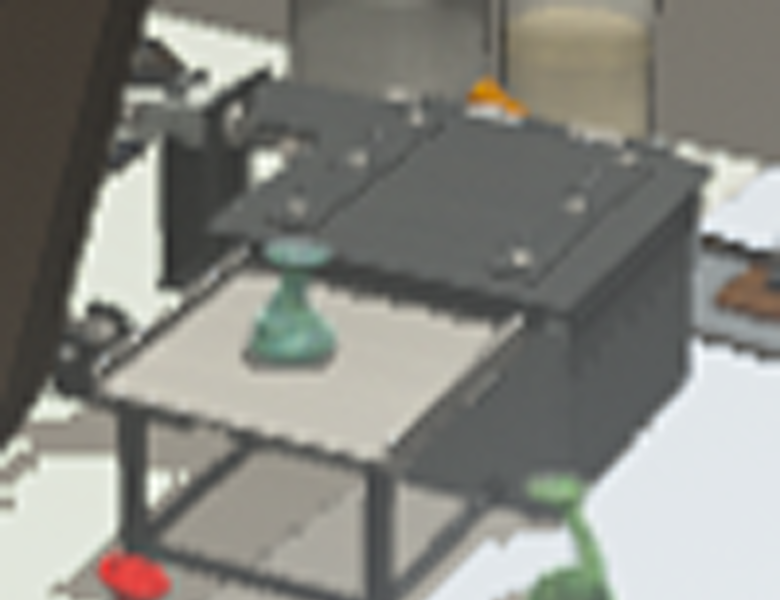

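View pics/cb.png

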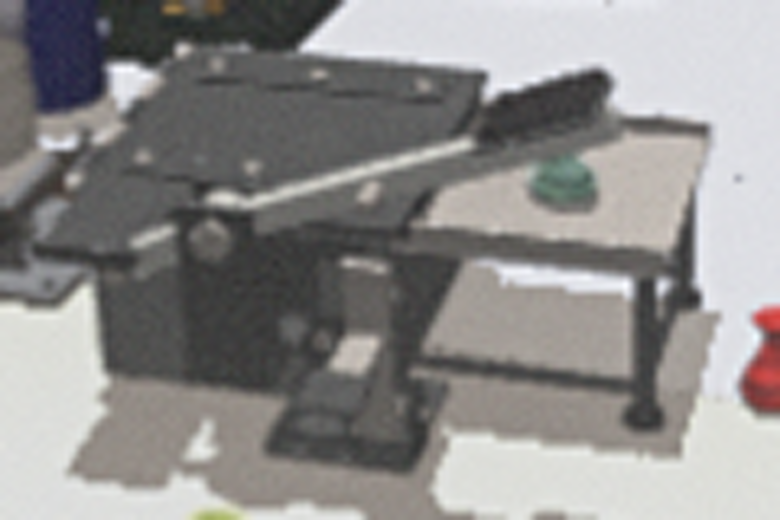

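```bash
cat > fit.py <<'E'
from h import *
from scipy.optimize import least_squares
np.set_printoptions(precision=4,suppress=True)
a=ctrl.read_camera("scene");b=ctrl.read_camera("side")
S=[((-.011,-.09,.121),(572,312)),((-.011,.09,.121),(212,228)),((-.14,.07,.108),(97,388)),((-.14,-.07,.108),(390,465)),((.16,-.085,0),(690,375))]
T=[((-.011,-.09,.121),(487,75)),((-.011,.09,.121),(412,230)),((-.14,.07,.108),(665,250)),((-.14,-.07,.108),(710,125)),((.16,.085,0),(105,372))]
us=np.array([s[1] for s in S])/7.8+[215,165]; ut=np.array([s[1] for s in T])/6.5+[175,180]
def tw(v,P):
    P=np.array(P,float).reshape(-1,3);c,s=np.cos(v[2]),np.sin(v[2])
    return np.c_[v[0]+c*P[:,0]-s*P[:,1],v[1]+s*P[:,0]+c*P[:,1],P[:,2]]
r=lambda v:np.r_[(proj(a,tw(v,[s[0] for s in S]))-us).ravel(),(proj(b,tw(v,[s[0] for s in T]))-ut).ravel()]
o=least_squares(r,[.54,.08,0],loss="soft_l1");v=o.x
print(v,np.degrees(v[2]));print(r(v).reshape(-1,2))
L=np.radians(22)
for n,P in dict(pad=(.064-.175*np.cos(L)-0.0,.13,.218),tab=(-.018,.218,.11),tab2=(-.018,.224,.11)).items():
    q=tw(v,P)[0];print(n,q,(proj(b,q)[0]-[175,180])*6.5)
u=proj(a,[0,0,0])
for p,uv in((a,np.array((290,352))/7.8+[215,165]),(b,np.array((563,195))/6.5+[175,180])): 
    q=ray(p,uv,.107);print("reject",q)
np.save("box.npy",v)
E
python3 fit.py
```

```text
[0.566  0.0752 0.1002] 5.7438820479392145
[[-0.3993 -1.284 ]
 [-1.5964 -1.1311]
 [-0.6238 -2.0537]
 [ 0.5726 -2.2433]
 [-0.2194  1.3057]
 [ 0.469  -3.1547]
 [-1.4481 -2.6265]
 [ 0.7575 -1.0828]
 [ 0.5474 -1.9015]
 [ 0.1699 -0.1131]]
pad [0.4552 0.1947 0.218 ] [558.4236  88.3626]
tab [0.5263 0.2903 0.11  ] [340.3086 378.2097]
tab2 [0.5257 0.2963 0.11  ] [336.2929 385.7509]
reject [0.4822 0.0732 0.107 ]
reject [0.4843 0.0998 0.107 ]
```

The crop shows the teal, upright, long-necked piece alone on the ledge, so that is the reject. The two views disagree by about 2 cm, so I'll move above the ledge and measure with the wrist camera.

```bash
cat >> h.py <<'E'
def Rt(yaw,tilt=0):  # tool x along yaw in plan, z down; tilt>0: fingertips lean forward along tool x
    return R.from_euler("z",yaw,degrees=True)*R.from_quat([1,0,0,0])*R.from_euler("y",tilt,degrees=True)
def plan(pts,s=None):
    s=s or ctrl.get_state(); R0=R.from_quat(s["tcp_rot"]); p0=np.array(s["eef_pos"])
    for p,Rg in pts:
        print(np.round((R0.inv()*Rg).as_rotvec(degrees=True),1),np.round(R0.inv().apply(np.array(p)-p0)*1e3,1))
E
python3 - <<'E'
from h import *
print(Rt(0,20).apply([0,0,1]))
plan([((.45,-.3,.38),Rt(5.7)),((.40,.08,.38),Rt(5.7))])
E
```

```text
[ 0.34202014  0.         -0.93969262]
[-0.  -0.  20.6] [ 270.1 -206.5 -161. ]
[-0.  -0.  20.6] [ 393.9 -569.2 -161. ]
```

The manual's scale: shifts go in shares of 750 mm and turns go in shares of 180 degrees. Converting my numbers, 320 mm / 750 = 0.4267, 270 mm / 750 = 0.36, 20.6 degrees / 180 = 0.1144.

Request:
send_rows(rows="0 0 0.0278 0.0667 -0.0533 -0.04 -1;0 0 0.0556 0.1333 -0.1 -0.08 -1;0 0 0.0833 0.2 -0.1467 -0.12 -1;0 0 0.1111 0.2667 -0.2 -0.16 -1;0 0 0.1144 0.32 -0.24 -0.1867 -1;0 0 0.1144 0.36 -0.2747 -0.2133 -1;0 0 0.1144 0.3933 -0.3467 -0.2133 -1;0 0 0.1144 0.4267 -0.42 -0.2133 -1")

```text
time: 2.4
eef_pos: [0.4466, -0.1788, 0.3797]
tcp_rot: [0.999, 0.05, 0.001, 0.0]
contact_force: [0.8, 1.0, 0.9]
opening: 0.001
finger_force: 0.0
```

Scaled: -280 mm / 750 = -0.3733, -270 mm / 750 = -0.36.

Request:
send_rows(rows="0 0 0 0 -0.0773 0 -1;0 0 0 0 -0.1547 0 -1;0 0 0 0 -0.232 0 -1;0 0 0 0 -0.3093 0 -1;0 0 0 0 -0.36 0 -1;0 0 0 0 -0.3733 0 -1;0 0 0 0 -0.3733 0 -1")

```text
time: 3.28
eef_pos: [0.4185, 0.0979, 0.3791]
tcp_rot: [0.999, 0.051, 0.0, 0.0]
contact_force: [0.1, -0.6, -0.3]
opening: 0.0
finger_force: 0.0
```

Run:
```python
from h import *
np.set_printoptions(precision=4,suppress=True)
s=ctrl.get_state();print(s["time"],s["eef_pos"],R.from_quat(s["tcp_rot"]).as_euler("ZYX",degrees=True))
p=ctrl.read_camera("wrist");save(p,"w1.png",s=1.5)
M=np.linalg.inv(np.array(p["extrinsics"]));print(M)
for t in("cullet_box","flap","lift_lever","lever_pad","catch_tab","reject"):
    for d in ctrl.look_for(p,t)[:2]:
        q=w(p,d["position"]);print(t,round(d["p"],2),q,proj(p,q)[0].round())
for n in("scene","side"):
  p=ctrl.read_camera(n);
  for d in ctrl.look_for(p,"reject")[:2]: print(w(p,d["position"]))
```

```text
3.275 [0.4185 0.0979 0.3791] [  5.8006  -0.0101 179.9659]
[[ 0.101  -0.9523 -0.288   0.4926]
 [-0.9949 -0.097  -0.0284  0.1054]
 [-0.0009  0.2894 -0.9572  0.5339]
 [ 0.      0.      0.      1.    ]]
cullet_box 0.63 [0.5309 0.1129 0.1072] [255.  65.]
flap 0.87 [0.5833 0.0788 0.1207] [290.  19.]
flap 0.17 [0.4102 0.4003 0.0633] [ 50. 137.]
lift_lever 0.71 [0.4751 0.2036 0.2137] [154. 106.]
lever_pad 0.81 [0.4783 0.2009 0.2104] [158. 103.]
catch_tab 0.97 [0.5289 0.2784 0.1185] [116.  52.]
reject 0.87 [0.3816 0.0861 0.0464] [264. 174.]
reject 0.71 [0.4901 0.083  0.1476] [278. 102.]
[0.4881 0.0727 0.1218]
[0.3711 0.0969 0.0205]
[0.5005 0.2133 0.1815]
```

View pics/w1.png

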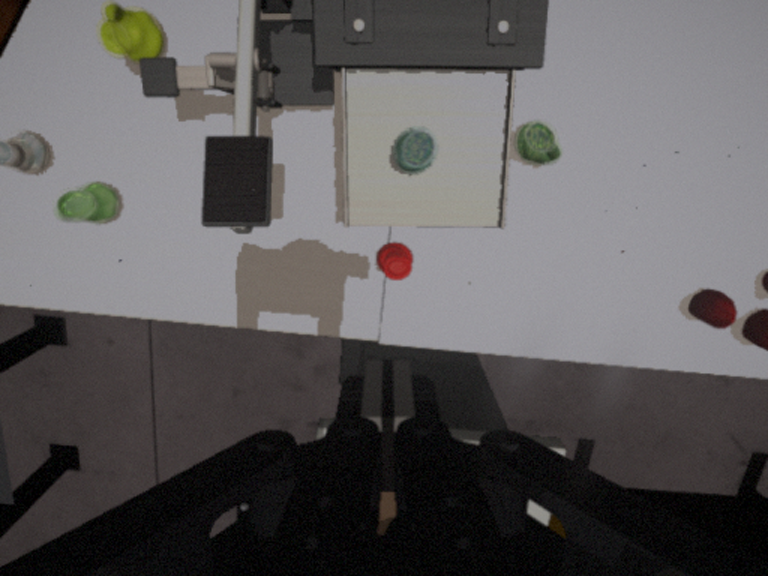

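The wrist view (1.5x pixels) shows:
- Ledge front corners at (345,227) and (504,227); flap lip corners at (314,66) and (543,66).
- Pad centre at (238,180), thumb plate at (158,77), reject bulb at (414,150).
- The red look-alike at (395,260).

```bash
cat > m.py <<'E'
from h import *
from scipy.optimize import least_squares
np.set_printoptions(precision=4,suppress=True)
p=ctrl.read_camera("wrist")
g=lambda u,v,z:ray(p,(u/1.5,v/1.5),z)
F=[((-.011,.09,.121),(314,66)),((-.011,-.09,.121),(543,66)),((-.14,.069,.110),(345,227)),((-.14,-.069,.110),(504,227))]
U=np.array([f[1] for f in F])/1.5
def tw(v,P):
    P=np.array(P,float).reshape(-1,3);c,s=np.cos(v[2]),np.sin(v[2])
    return np.c_[v[0]+c*P[:,0]-s*P[:,1],v[1]+s*P[:,0]+c*P[:,1],P[:,2]]
r=lambda v:(proj(p,tw(v,[f[0] for f in F]))-U).ravel()
v=least_squares(r,[.56,.08,0.1]).x;print(v,np.degrees(v[2]),r(v))
np.save("box.npy",v)
c,s=np.cos(v[2]),np.sin(v[2])
for n,q in dict(pad=g(238,180,.218),padfar=g(238,138,.228),padnear=g(238,225,.208),tab=g(158,77,.11),rej=g(414,152,.118),rejtop=g(417,146,.153)).items():
    d=q[:2]-v[:2];print(n,q,"box",[c*d[0]+s*d[1],-s*d[0]+c*d[1]])
E
python3 m.py
```

```text
[0.5679 0.0807 0.1015] 5.813902662245197 [-0.7118 -0.4381  0.7357 -0.3789  0.1603  0.5857 -0.1816  0.4868]
pad [0.4635 0.1974 0.218 ] box [np.float64(-0.09207092418212372), np.float64(0.12669130843199086)]
padfar [0.4891 0.1949 0.228 ] box [np.float64(-0.066798260411228), np.float64(0.12159210858688578)]
padnear [0.433  0.1999 0.208 ] box [np.float64(-0.12217525652769448), np.float64(0.1322551422933017)]
tab [0.5292 0.2953 0.11  ] box [np.float64(-0.016719333266712808), np.float64(0.2174837505791319)]
rej [0.4908 0.0833 0.118 ] box [np.float64(-0.07641163234992884), np.float64(0.010436419821189084)]
rejtop [0.4955 0.0834 0.153 ] box [np.float64(-0.07174369251161279), np.float64(0.010048460628361294)]
```

```bash
cat >> h.py <<'E'
v=np.load("box.npy")
def bx(x,y,z):
    c,s=np.cos(v[2]),np.sin(v[2]); return np.array([v[0]+c*x-s*y,v[1]+s*x+c*y,z])
Y=np.degrees(v[2])
E
python3 - <<'E'
from h import *
plan([(bx(x,y,z+.022),Rt(Y)) for x,y,z in((-.093,.128,.24),(-.093,.128,.218),(-.104,.128,.16),(-.110,.128,.11),(-.112,.128,.099))])
E
```

```text
[-0.   0.  -0.1] [ 53.7 -95.9 117. ]
[-0.   0.  -0.1] [ 53.7 -95.9 139. ]
[-0.   0.  -0.1] [ 42.7 -95.9 197. ]
[-0.   0.  -0.1] [ 36.7 -95.9 247. ]
[-0.   0.  -0.1] [ 34.7 -95.9 258. ]
```

Scaled: 145 mm / 750 = 0.1933, 117 mm / 750 = 0.156.

Request:
send_rows(rows="0 0 0 0.0333 -0.06 0 -1;0 0 0 0.0707 -0.128 0.0533 -1;0 0 0 0.0707 -0.128 0.12 -1;0 0 0 0.0707 -0.128 0.156 -1;0 0 0 0.0707 -0.128 0.1733 -1;0 0 0 0.0707 -0.128 0.1933 -1")

```text
time: 4.62
eef_pos: [0.4624, 0.1989, 0.2347]
tcp_rot: [0.999, 0.05, 0.001, -0.0]
contact_force: [-1.0, -0.2, -0.6]
opening: -0.001
finger_force: 0.0
```

Scaled: 102 mm / 750 = 0.136, 87 mm / 750 = 0.116.

Request:
send_rows(rows="0 0 0 -0.0027 0 0.016 -1;0 0 0 -0.0067 0 0.036 -1;0 0 0 -0.0107 0 0.056 -1;0 0 0 -0.0147 0 0.076 -1;0 0 0 -0.0173 0 0.096 -1;0 0 0 -0.02 0 0.116 -1;0 0 0 -0.0227 0 0.136 -1;0 0 0 -0.0227 0 0.136 -1")

```text
time: 5.62
eef_pos: [0.4441, 0.1975, 0.1334]
tcp_rot: [0.999, 0.05, -0.001, -0.0]
contact_force: [-4.8, 1.2, 9.0]
opening: 0.001
finger_force: 4.4
```

Scaled: 15 mm / 750 = 0.02, 12 mm / 750 = 0.016.

Request:
send_rows(rows="0 0 0 -0.0013 0 0.0093 -1;0 0 0 -0.0027 0 0.016 -1;0 0 0 -0.0027 0 0.02 -1;0 0 0 -0.0027 0 0.02 -1")

```text
time: 6.12
eef_pos: [0.4437, 0.1974, 0.1194]
tcp_rot: [0.999, 0.05, 0.001, -0.0]
contact_force: [-2.8, 0.0, 9.6]
opening: 0.001
finger_force: 5.0
```

Scaled: 5 mm / 750 = 0.0067, 3 mm / 750 = 0.004.

Request:
send_rows(rows="0 0 0 0 0 0.004 -1;0 0 0 0 0 0.0067 -1;0 0 0 0 0 0.0067 -1")

```text
time: 6.5
eef_pos: [0.4438, 0.1974, 0.1143]
tcp_rot: [0.999, 0.05, 0.001, -0.0]
contact_force: [-2.6, 0.7, 8.3]
opening: 0.004
finger_force: 4.5
```

Run:
```python
from h import *
b=ctrl.read_camera("side")
save(b,"s2.png",(165,140,305,245),5)
```

```text
(no output)
```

View pics/s2.png

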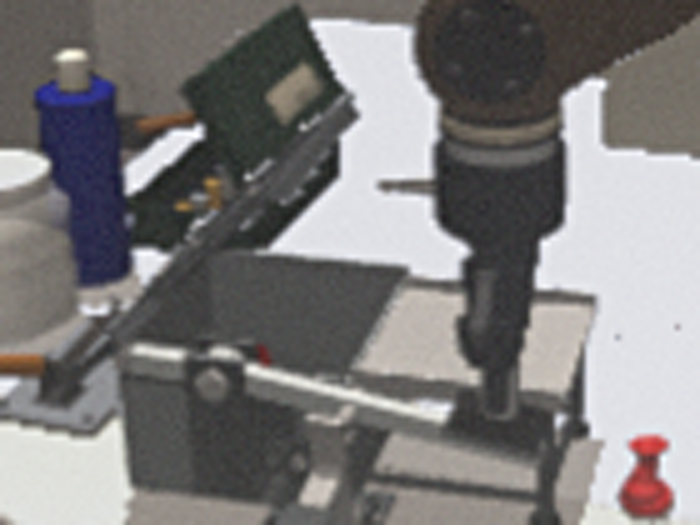

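The side view shows the lever nearly down, with the tip on the pad at crop (500,415) and the flap open wide. I'll press further until the force rises.

Scaled: 5 mm / 750 = 0.0067, 3 mm / 750 = 0.004.

Request:
send_rows(rows="0 0 0 0 0 0.004 -1;0 0 0 0 0 0.0067 -1;0 0 0 0 0 0.0067 -1")

```text
time: 6.92
eef_pos: [0.4441, 0.1974, 0.1091]
tcp_rot: [0.999, 0.05, 0.002, -0.001]
contact_force: [-2.0, -0.4, 7.5]
opening: -0.0
finger_force: 3.8
```

Scaled: 4 mm / 750 = 0.0053, 2 mm / 750 = 0.0027.

Request:
send_rows(rows="0 0 0 0 0 0.0027 -1;0 0 0 0 0 0.0053 -1;0 0 0 0 0 0.0053 -1")

```text
time: 7.3
eef_pos: [0.4444, 0.1974, 0.1052]
tcp_rot: [0.999, 0.05, 0.002, -0.001]
contact_force: [-0.9, 0.3, 6.9]
opening: -0.001
finger_force: 3.4
```

Run:
```python
from h import *
b=ctrl.read_camera("side"); save(b,"s3.png",(205,170,285,240),9)
f=lambda q:((proj(b,q)[0]-[205,170])*9).round()
P=np.array(ctrl.get_state()["eef_pos"])
for d in(0,.01,.022,.03): print("tcp+",d,f(P-[0,0,d]))
print("pivot",f(bx(.064,.136,.1335)))
for th in(.55,.6,.65,.7):
    a=np.radians(22)-th; q=lambda l,h:bx(.064-l*np.cos(a)+h*np.sin(a),.136,.1335+l*np.sin(a)+h*np.cos(a))
    print(th,"pad near end top",f(q(.203,.0204)),"far",f(q(.147,.0204)),"bar top mid",f(q(.1,.006)))
print("ledge corner",f(bx(-.14,.069,.11)))
```

```text
tcp+ 0 [534. 519.]
tcp+ 0.01 [534. 545.]
tcp+ 0.022 [534. 574.]
tcp+ 0.03 [534. 594.]
pivot [ 29. 403.]
0.55 pad near end top [614. 502.] far [450. 461.] bar top mid [310. 461.]
0.6 pad near end top [611. 528.] far [450. 479.] bar top mid [308. 474.]
0.65 pad near end top [606. 553.] far [448. 498.] bar top mid [306. 486.]
0.7 pad near end top [600. 578.] far [445. 516.] bar top mid [304. 498.]
ledge corner [649. 427.]
```

View pics/s3.png

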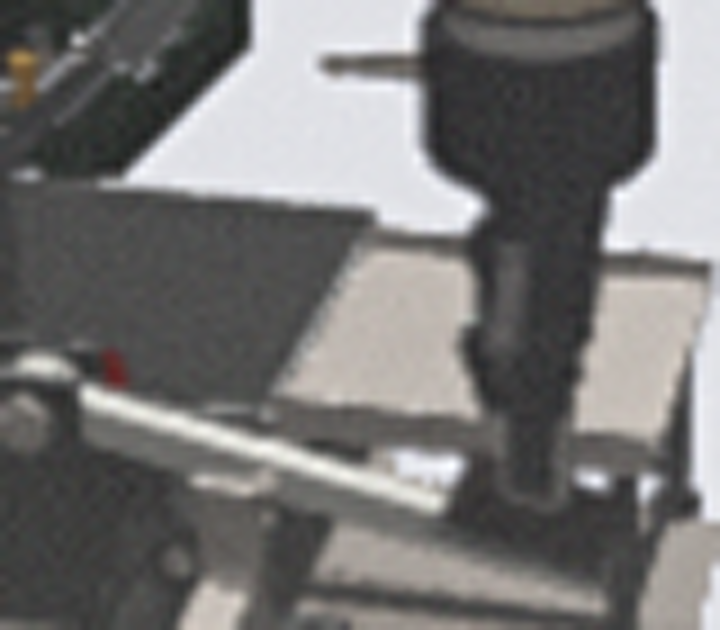

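The bar slope in this view suggests θ≈0.5–0.55, so the lever is not down yet. The tip shows at crop (540,505), higher than computed. I'll check the tip offset in the wrist image and then press further.

Run:
```python
from h import *
p=ctrl.read_camera("wrist"); s=ctrl.get_state(); Rg=R.from_quat(s["tcp_rot"]);P=np.array(s["eef_pos"])
for d in(-.03,-.02,-.01,0,.01,.022): print(d,proj(p,P+Rg.apply([0,0,d]))[0])
save(p,"w2.png",(120,60,400,300),2.7)
for d in ctrl.look_for(p,"lever_pad")[:2]: print(w(p,d["position"]),d["p"])
```

```text
-0.03 [258.08094136 277.44485675]
-0.02 [258.11370477 266.06426942]
-0.01 [258.14257719 256.03025196]
0 [258.16820841 247.11874   ]
0.01 [258.19111205 239.15245816]
0.022 [258.21556915 230.64263137]
[0.49060766 0.21104548 0.1226597 ] 0.61
[0.40859368 0.39373076 0.01678221] 0.57
```

View pics/w2.png

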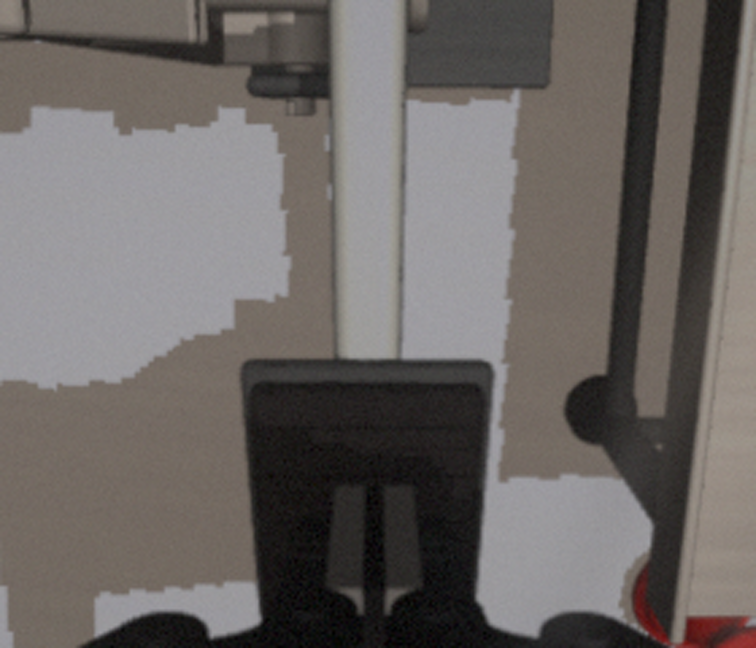

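The wrist view shows the tips centred on the pad, with the tip edge at about (258,240) in full-image px. That is further back than nose_length implies. I'll keep pressing, guided by force.

Scaled: 12 mm / 750 = 0.016, 8 mm / 750 = 0.0107.

Request:
send_rows(rows="0 0 0 -0.0013 0 0.0053 -1;0 0 0 -0.0013 0 0.0107 -1;0 0 0 -0.0013 0 0.016 -1;0 0 0 -0.0013 0 0.016 -1")

```text
time: 7.95
eef_pos: [0.4453, 0.1976, 0.0938]
tcp_rot: [0.999, 0.05, 0.005, -0.001]
contact_force: [2.2, -0.1, 6.7]
opening: 0.004
finger_force: 2.8
```

Run:
```python
from h import *
s=ctrl.get_state();print(s["contact_force"],s["eef_pos"])
p=ctrl.read_camera("wrist"); Rg=R.from_quat(s["tcp_rot"]);P=np.array(s["eef_pos"])
for x in(-.011,.011):
  for d in(-.03,-.02,-.01,0,.01,.022): print(x,d,proj(p,P+Rg.apply([x,0,d]))[0].round())
```

```text
[ 2.17196085 -0.07311029  6.72069758] [0.44529483 0.19755322 0.09379517]
-0.011 -0.03 [258. 299.]
-0.011 -0.02 [258. 287.]
-0.011 -0.01 [258. 276.]
-0.011 0 [258. 266.]
-0.011 0.01 [258. 257.]
-0.011 0.022 [258. 248.]
0.011 -0.03 [258. 255.]
0.011 -0.02 [258. 244.]
0.011 -0.01 [258. 235.]
0.011 0 [258. 228.]
0.011 0.01 [258. 220.]
0.011 0.022 [258. 213.]
```

Scaled: 6 mm / 750 = 0.008, 3 mm / 750 = 0.004.

Request:
send_rows(rows="0 0 0 -0.0013 0 0.004 -1;0 0 0 -0.0013 0 0.008 -1;0 0 0 -0.0013 0 0.008 -1")

```text
time: 8.38
eef_pos: [0.4446, 0.1974, 0.0881]
tcp_rot: [0.999, 0.05, 0.005, -0.001]
contact_force: [2.8, 0.3, 6.6]
opening: 0.003
finger_force: 2.7
```

Request:
send_rows(rows="0 0 0 0 0 0.004 -1;0 0 0 0 0 0.008 -1;0 0 0 0 0 0.008 -1")

```text
time: 8.75
eef_pos: [0.4454, 0.1975, 0.0851]
tcp_rot: [0.999, 0.05, 0.005, -0.001]
contact_force: [-4.0, -1.1, 21.2]
opening: 0.0
finger_force: 11.1
```

Run:
```python
from h import *
s=ctrl.get_state();print(s["contact_force"],s["eef_pos"],s["wrist_torque"])
p=ctrl.read_camera("side");w2=ctrl.read_camera("wrist")
A=cv2.resize(p["color"][170:240,180:285,::-1],(735,490),interpolation=2)
cv2.imwrite("pics/s4.png",A)
```

```text
[-3.98500653 -1.08680923 21.18259399] [0.44541808 0.19752179 0.08510335] [-0.27938987  0.54293457 -0.02669881]
```

View pics/s4.png

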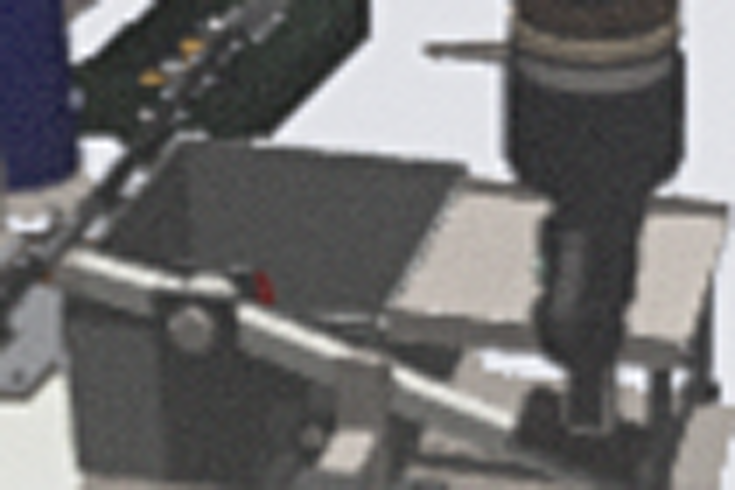

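The force jumped to 21 N, so the lever is at its stop, and the side view shows the catch nose over the bar at crop (355,355). That puts the tip at about TCP z+13 mm. Now I'll ease off.

Request:
send_rows(rows="0 0 0 0 0 -0.0053 -1;0 0 0 0 0 -0.0107 -1;0 0 0 0 0 -0.0173 -1;0 0 0 0 0 -0.024 -1;0 0 0 0 0 -0.024 -1")

```text
time: 9.48
eef_pos: [0.4396, 0.1965, 0.0962]
tcp_rot: [0.999, 0.05, -0.001, 0.0]
contact_force: [-0.2, -0.3, -0.1]
opening: -0.005
finger_force: 0.0
```

Scaled: -160 mm / 750 = -0.2133, -110 mm / 750 = -0.1467.

Request:
send_rows(rows="0 0 0 0 0 -0.0667 -1;0 0 0 0 0 -0.1467 -1;0 0 0 0 0 -0.2133 -1;0 0 0 0 0 -0.2133 -1")

```text
time: 9.98
eef_pos: [0.4425, 0.1972, 0.2613]
tcp_rot: [0.999, 0.05, 0.004, -0.001]
contact_force: [-0.1, -0.5, -0.3]
opening: -0.003
finger_force: 0.0
```

Run:
```python
from h import *
np.set_printoptions(precision=4,suppress=True)
s=ctrl.get_state();print(s["contact_force"],s["eef_pos"],s["time"])
p=ctrl.read_camera("wrist")
for t in("lever_pad","reject","flap"):
  for d in ctrl.look_for(p,t)[:2]: print(t,w(p,d["position"]),round(d["p"],2),proj(p,w(p,d["position"]))[0])
T=Rt(Y,15)
plan([(bx(-.125,.0105,z),T) for z in (.22,.15,.12,.10)])
```

```text
[-0.1291 -0.5271 -0.2703] [0.4425 0.1972 0.2613] 9.975
lever_pad [0.4733 0.2089 0.1122] 0.79 [249.2974 146.8202]
lever_pad [0.5306 0.2671 0.108 ] 0.59 [190.7014  76.026 ]
reject [0.3798 0.086  0.0308] 0.79 [341.0821 221.601 ]
reject [0.4928 0.0843 0.1309] 0.69 [392.5752 142.1286]
flap [0.5321 0.2702 0.1163] 0.74 [185.2722  73.0721]
[ 0.  15.3 -0.1] [ -8.5 117.7  34.4]
[ 0.  15.3 -0.1] [ -8.2 117.7 104.4]
[ 0.  15.3 -0.1] [ -8.  117.6 134.4]
[ 0.  15.3 -0.1] [ -7.9 117.6 154.4]
```

Scaled: 120 mm / 750 = 0.16, 118 mm / 750 = 0.1573, 15 degrees / 180 = 0.0833.

Request:
send_rows(rows="0 0.0278 0 -0.0107 0.04 0 -1;0 0.0556 0 -0.0107 0.0933 0 -1;0 0.0833 0 -0.0107 0.1573 0.0133 -1;0 0.0833 0 -0.0107 0.1573 0.06 -1;0 0.0833 0 -0.0107 0.1573 0.1067 -1;0 0.0833 0 -0.0107 0.1573 0.14 -1;0 0.0833 0 -0.0107 0.1573 0.1533 -1;0 0.0833 0 -0.0107 0.1573 0.16 -1")

```text
time: 11.18
eef_pos: [0.444, 0.0786, 0.1358]
tcp_rot: [0.99, 0.05, 0.129, -0.007]
contact_force: [1.2, -0.5, 0.4]
opening: 0.001
finger_force: 0.0
```

Request:
send_rows(rows="0 0 0 -0.0035 0 0.0129 -1;0 0 0 -0.0056 0 0.0207 -1;0 0 0 -0.0056 0 0.0207 -1")

```text
time: 11.55
eef_pos: [0.4444, 0.0786, 0.1207]
tcp_rot: [0.99, 0.05, 0.13, -0.007]
contact_force: [-0.4, 0.3, -0.9]
opening: 0.005
finger_force: 0.0
```

Run:
```python
from h import *
s=ctrl.get_state();print(s["contact_force"],s["eef_pos"],s["time"])
p=ctrl.read_camera("wrist");q=ctrl.read_camera("side")
A=cv2.resize(p["color"][60:300,160:420,::-1],(400,369),interpolation=2)
B=cv2.resize(q["color"][170:240,225:295,::-1],(369,369),interpolation=2)
cv2.imwrite("pics/last.png",np.hstack([A,B]))
for t in("reject",):
  for d in ctrl.look_for(p,t)[:3]: print(t,w(p,d["position"]),round(d["p"],2),proj(p,w(p,d["position"]))[0])
```

```text
[-0.4072211   0.29975454 -0.86610007] [0.44437915 0.07857703 0.12065408] 11.55
reject [0.48964424 0.08235623 0.14930146] 0.77 [259.96664682 154.19809775]
```

View pics/last.png

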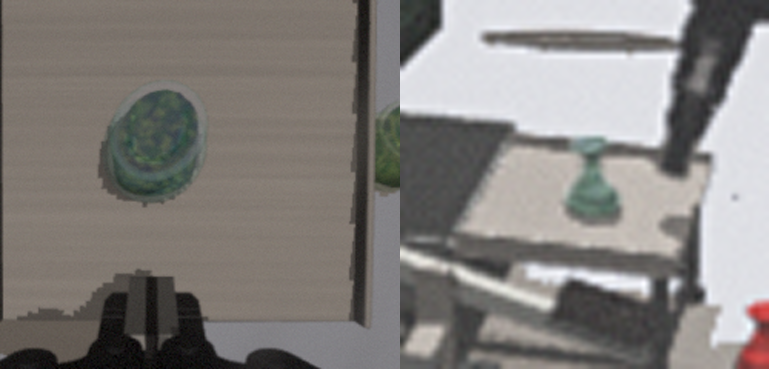

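The last view shows the finger aligned behind the reject (crop (152,300) against (155,140)). The tip is still about 30 mm above the ledge and the lever is held down. I'll lower it and then push.

Scaled: 22.2 mm / 750 = 0.0296, 16.4 mm / 750 = 0.0219.

Request:
send_rows(rows="0 0 0 -0.0035 0 0.0129 -1;0 0 0 -0.0061 0 0.0219 -1;0 0 0 -0.008 0 0.0296 -1;0 0 0 -0.008 0 0.0296 -1")

```text
time: 12.2
eef_pos: [0.4439, 0.0786, 0.097]
tcp_rot: [0.99, 0.05, 0.129, -0.007]
contact_force: [0.0, -0.2, 0.3]
opening: -0.0
finger_force: 0.0
```

Scaled: 48 mm / 750 = 0.064, 43 mm / 750 = 0.0573.

Request:
send_rows(rows="0 0 0 0.0103 0 0.0028 -1;0 0 0 0.018 0 0.0048 -1;0 0 0 0.0257 0 0.0069 -1;0 0 0 0.0333 0 0.0089 -1;0 0 0 0.0413 0 0.0111 -1;0 0 0 0.0493 0 0.0132 -1;0 0 0 0.0573 0 0.0153 -1;0 0 0 0.064 0 0.0172 -1")

```text
time: 13.2
eef_pos: [0.4943, 0.0835, 0.0979]
tcp_rot: [0.99, 0.05, 0.13, -0.007]
contact_force: [-2.5, -0.0, 1.5]
opening: 0.0
finger_force: 1.2
```

Run:
```python
from h import *
np.set_printoptions(precision=4,suppress=True)
s=ctrl.get_state();print(s["contact_force"],s["eef_pos"],s["time"])
i=lambda q:(R.from_euler("z",-v[2]).apply(np.array(q)-[v[0],v[1],0]))
print("tcp box",i(s["eef_pos"]))
for n in("wrist","scene"):
  p=ctrl.read_camera(n)
  for d in ctrl.look_for(p,"reject")[:3]: print(n,i(w(p,d["position"])),round(d["p"],2))
```

```text
[-2.4921 -0.0418  1.5356] [0.4943 0.0835 0.0979] 13.2
tcp box [-0.0729  0.0103  0.0979]
wrist [-0.0467  0.0097  0.1457] 0.77
scene [-0.0507 -0.0061  0.1174] 0.58
scene [-0.1008  0.1261  0.1052] 0.39
```

Scaled: 44 mm / 750 = 0.0587, 40 mm / 750 = 0.0533.

Request:
send_rows(rows="0 0 0 0.0077 0 0.0021 -1;0 0 0 0.0155 0 0.0041 -1;0 0 0 0.0232 0 0.0063 -1;0 0 0 0.0309 0 0.0083 -1;0 0 0 0.0387 0 0.0104 -1;0 0 0 0.0467 0 0.0125 -1;0 0 0 0.0533 0 0.0143 -1;0 0 0 0.0587 0 0.0157 -1")

```text
time: 14.4
eef_pos: [0.5396, 0.0881, 0.0979]
tcp_rot: [0.99, 0.05, 0.13, -0.007]
contact_force: [-1.5, -0.4, -0.2]
opening: -0.002
finger_force: 0.7
```

Scaled: 15.5 mm / 750 = 0.0207, 11.6 mm / 750 = 0.0155.

Request:
send_rows(rows="0 0 0 0.0077 0 0.0021 -1;0 0 0 0.0155 0 0.0041 -1;0 0 0 0.0207 0 0.0056 -1;0 0 0 0.0207 0 0.0056 -1;0 0 0 0.0207 0 0.0056 -1")

```text
time: 15.02
eef_pos: [0.5552, 0.0897, 0.0978]
tcp_rot: [0.99, 0.05, 0.13, -0.007]
contact_force: [-0.4, 0.7, -0.1]
opening: 0.001
finger_force: 0.0
```

```bash
cat > rj.py <<'E'
from h import *
np.set_printoptions(precision=4,suppress=True)
s=ctrl.get_state()
i=lambda q:(R.from_euler("z",-v[2]).apply(np.array(q)-[v[0],v[1],0]))
print("tcp box",i(s["eef_pos"]),s["contact_force"],s["time"])
for n in("wrist","scene","side"):
  p=ctrl.read_camera(n)
  for t in("reject","lever_pad","flap"):
    for d in ctrl.look_for(p,t)[:2]: print(n,t,i(w(p,d["position"])),round(d["p"],2))
E
python3 rj.py
```

```text
tcp box [-0.0117  0.0102  0.0978] [-0.4418  0.7275 -0.0793] 15.025
wrist reject [0.0265 0.0095 0.0508] 0.85
wrist lever_pad [-0.0223  0.123   0.1139] 0.78
wrist flap [-0.0162  0.1432  0.0548] 0.38
scene reject [-0.1964  0.0151  0.0242] 0.45
scene lever_pad [-0.0887  0.1319  0.1052] 0.6
scene flap [ 0.1021 -0.0265  0.1833] 0.67
side reject [-0.1933  0.0372  0.0202] 0.63
side lever_pad [-0.0583  0.1352  0.1073] 0.92
side flap [0.081  0.072  0.2235] 0.56
```

The reject is in the box (z≈0.05) with the flap still open. I'll retreat and plan the thumb plate press.

Scaled: -210 mm / 750 = -0.28, -190 mm / 750 = -0.2533, -15 degrees / 180 = -0.0833.

Request:
send_rows(rows="0 0 0 -0.04 0 -0.02 -1;0 0 0 -0.08 0 -0.08 -1;0 0 0 -0.0933 0 -0.1467 -1;0 0 0 -0.1067 0 -0.2133 -1;0 -0.0389 0 -0.1067 0 -0.2533 -1;0 -0.0833 0 -0.1067 0 -0.28 -1;0 -0.0833 0 -0.1067 0 -0.28 -1")

```text
time: 16.5
eef_pos: [0.4261, 0.0765, 0.2818]
tcp_rot: [0.999, 0.05, 0.002, 0.0]
contact_force: [0.3, -0.2, 1.0]
opening: -0.002
finger_force: 0.0
```

```bash
python3 rj.py | head -8
python3 - <<'E'
from h import *
s=ctrl.get_state();print(s["eef_pos"],s["qpos"])
plan([(bx(-.06,.23,.28),Rt(Y)),(bx(-.017,.22,.28),Rt(Y+90)),(bx(-.017,.22,.11),Rt(Y+90))])
p=ctrl.read_camera("wrist")
for d in ctrl.look_for(p,"catch_tab")[:2]: 
  q=w(p,d["position"]);print(R.from_euler("z",-v[2]).apply(q-[v[0],v[1],0]),d["p"],proj(p,q)[0])
E
```

```text
tcp box [-0.1415  0.0102  0.2818] [ 0.326  -0.2082  1.0074] 16.5
wrist reject [-0.1859  0.0215  0.0453] 0.82
wrist lever_pad [-0.0797  0.1345  0.112 ] 0.74
scene reject [-0.0778 -0.1303  0.0317] 0.23
scene lever_pad [-0.0637  0.1305  0.1071] 0.82
scene flap [ 0.1017 -0.0023  0.1865] 0.59
scene flap [0.0207 0.2696 0.0219] 0.5
side reject [-0.1923  0.0357  0.0202] 0.43
[0.42419427 0.07648197 0.27991439] [-5.79235807e-02 -3.24928670e-01  2.06830260e+00  4.19496873e-05
  1.39813922e+00  1.41263719e+00]
[-0.  -0.  -0.1] [ 8.310e+01 -2.197e+02 -1.000e-01]
[  0.   -0.  -90.1] [ 1.261e+02 -2.098e+02 -1.000e-01]
[  0.   -0.  -90.1] [ 126.1 -209.8  169.9]
[-0.01518406  0.19042674  0.11621088] 0.89 [59.60705247 37.95804783]
```

Scaled: -210 mm / 750 = -0.28, 126 mm / 750 = 0.168, -80 degrees / 180 = -0.4444.

Request:
send_rows(rows="0 0 -0.0556 0 -0.04 0 -1;0 0 -0.1111 0.0133 -0.0933 0 -1;0 0 -0.1667 0.0533 -0.1467 0 -1;0 0 -0.2222 0.0933 -0.2 0 -1;0 0 -0.2778 0.1333 -0.24 0 -1;0 0 -0.3333 0.16 -0.2667 0 -1;0 0 -0.3889 0.168 -0.28 0 -1;0 0 -0.4444 0.168 -0.28 0 -1")

```text
time: 18.2
eef_pos: [0.529, 0.2989, 0.2794]
tcp_rot: [0.731, 0.683, -0.0, -0.0]
contact_force: [-0.1, 1.2, -0.6]
opening: -0.001
finger_force: 0.0
```

Scaled: -10 degrees / 180 = -0.0556.

Request:
send_rows(rows="0 0 -0.0556 0 0 0 -1;0 0 -0.0556 0 0 0 -1;0 0 -0.0556 0 0 0 -1")

```text
time: 18.58
eef_pos: [0.5287, 0.298, 0.28]
tcp_rot: [0.672, 0.741, -0.0, -0.0]
contact_force: [-1.2, 1.0, -0.6]
opening: -0.0
finger_force: 0.0
```

Run:
```python
from h import *
np.set_printoptions(precision=4,suppress=True)
s=ctrl.get_state();print(s["eef_pos"],s["time"])
for n in("wrist","side"):
  p=ctrl.read_camera(n)
  for d in ctrl.look_for(p,"catch_tab")[:2]: 
    q=w(p,d["position"]);print(n,R.from_euler("z",-v[2]).apply(q-[v[0],v[1],0]),d["p"],proj(p,q)[0])
plan([(bx(-.017,.219,z),Rt(Y+90)) for z in(.28,.12)])
```

```text
[0.5287 0.298  0.28  ] 18.575
wrist [-0.0165  0.1996  0.1157] 0.89 [257.998 194.619]
side [-0.0206  0.1686  0.1101] 0.73 [231.8542 229.9712]
side [0.0315 0.281  0.0294] 0.49 [204.5186 272.6492]
[ 0.  -0.  -0.1] [-1.2  0.1  0.1]
[ 0.  -0.  -0.1] [ -1.2   0.  160.1]
```

Scaled: 180 mm / 750 = 0.24, 160 mm / 750 = 0.2133.

Request:
send_rows(rows="0 0 0 -0.0013 0 0.0667 -1;0 0 0 -0.0013 0 0.1333 -1;0 0 0 -0.0013 0 0.1867 -1;0 0 0 -0.0013 0 0.2133 -1;0 0 0 -0.0013 0 0.2293 -1;0 0 0 -0.0013 0 0.24 -1;0 0 0 -0.0013 0 0.24 -1")

```text
time: 19.65
eef_pos: [0.5292, 0.2972, 0.1007]
tcp_rot: [0.671, 0.742, 0.0, 0.0]
contact_force: [-0.0, -0.1, 0.8]
opening: 0.001
finger_force: 0.0
```

Scaled: 8 mm / 750 = 0.0107, 4 mm / 750 = 0.0053.

Request:
send_rows(rows="0 0 0 0.0013 0 0.0053 -1;0 0 0 0.004 0 0.0107 -1;0 0 0 0.004 0 0.0107 -1")

```text
time: 20.02
eef_pos: [0.5297, 0.3014, 0.0946]
tcp_rot: [0.671, 0.742, 0.002, 0.0]
contact_force: [-1.1, 2.0, 4.9]
opening: 0.004
finger_force: 2.7
```

In contact, as expected at tip height ≈ 0.108. I'll press further.

Scaled: 13 mm / 750 = 0.0173, 11 mm / 750 = 0.0147.

Request:
send_rows(rows="0 0 0 0.0027 0 0.0053 -1;0 0 0 0.0053 0 0.0107 -1;0 0 0 0.008 0 0.0147 -1;0 0 0 0.0093 0 0.0173 -1;0 0 0 0.0093 0 0.0173 -1;0 0 0 0.0093 0 0.0173 -1")

```text
time: 20.78
eef_pos: [0.5291, 0.3096, 0.0822]
tcp_rot: [0.671, 0.741, 0.003, -0.0]
contact_force: [-2.1, 5.3, 7.4]
opening: 0.001
finger_force: 4.2
```

```bash
python3 rj.py | grep -v reject
```

```text
tcp box [-0.0155  0.2316  0.0822] [-2.0822  5.3375  7.3515] 20.775
wrist flap [-0.1202  0.3357  0.0648] 0.16
scene lever_pad [-0.0728  0.1265  0.1927] 0.47
scene flap [ 0.0649 -0.0016  0.1175] 0.74
side lever_pad [-0.0832  0.1355  0.1985] 0.76
side lever_pad [-0.1306  0.361   0.0413] 0.34
side flap [0.1272 0.039  0.1232] 0.59
```

The lever is up and the flap is falling, so I'll let it finish and retreat.

Scaled: -110 mm / 750 = -0.1467, -60 mm / 750 = -0.08.

Request:
send_rows(rows="0 0 0 0 0 0 -1;0 0 0 0 0 0 -1;0 0 0 0 0 0 -1;0 0 0 0 0 0 -1;0 0 0 -0.004 0 -0.0107 -1;0 0 0 -0.008 0 -0.0213 -1;0 0 0 -0.008 0 -0.08 -1;0 0 0 -0.008 0 -0.1467 -1")

```text
time: 22.38
eef_pos: [0.5273, 0.3003, 0.1885]
tcp_rot: [0.671, 0.741, -0.002, -0.001]
contact_force: [1.0, -0.3, 0.6]
opening: -0.002
finger_force: 0.0
```

Scaled: -100 mm / 750 = -0.1333, -80 mm / 750 = -0.1067.

Request:
send_rows(rows="0 0 0 0 0 -0.0533 -1;0 0 0 0 0 -0.1067 -1;0 0 0 0 0 -0.1333 -1;0 0 0 0 0 -0.1333 -1;0 0 0 0 0 -0.1333 -1;0 0 0 0 0 -0.1333 -1")

```text
time: 23.12
eef_pos: [0.5275, 0.3007, 0.2864]
tcp_rot: [0.671, 0.742, -0.002, -0.001]
contact_force: [0.9, 0.5, 0.5]
opening: 0.001
finger_force: 0.0
```

```bash
python3 rj.py
python3 - <<'E'
from h import *
p=ctrl.read_camera("side")
for t in("left_hook","paddle","glass_hook_21","catch_tab"):
  for d in ctrl.look_for(p,t)[:2]: print(t,w(p,d["position"]).round(3),round(d["p"],2))
E
```

```text
tcp box [-0.0179  0.223   0.2864] [0.8664 0.4696 0.5135] 23.125
wrist reject [-0.1847  0.0359  0.0165] 0.77
wrist lever_pad [0.022  0.1379 0.1589] 0.64
wrist lever_pad [0.0516 0.1259 0.1198] 0.45
wrist flap [0.1354 0.0961 0.1195] 0.7
scene reject [-0.198   0.0171  0.0257] 0.7
scene reject [-0.2871 -0.4088  0.0431] 0.65
scene lever_pad [-0.0753  0.1241  0.1905] 0.48
scene flap [0.0623 0.0011 0.1155] 0.74
side reject [-0.1922  0.0363  0.0209] 0.42
side lever_pad [-0.0572  0.1378  0.1818] 0.76
side flap [0.1021 0.0051 0.1195] 0.73
left_hook [0.569 0.364 0.031] 0.79
paddle [0.58  0.521 0.008] 0.64
glass_hook_21 [0.4   0.425 0.04 ] 0.76
catch_tab [0.5   0.214 0.189] 0.75
catch_tab [0.528 0.244 0.11 ] 0.63
```

Lever, flap and catch are all back at their initial readings, and the three bystanders I re-measured on the left have not moved.

```bash
python3 -c "
from plant import ctrl
print(ctrl.sign_off())"
```

```text
the job is handed in; nothing more can be done
None
```

The job is handed in at about 23 s: the reject was pushed into the box with the flap held open, then the flap fell shut, with lever, flap and catch reading as they did at the start (no verdict was returned).

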